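# Load the reader shuttle and index it one hole

### The arm

A 6-joint arm with a two-finger parallel gripper is mounted at the origin on the work surface. World frame = base frame: x ahead of the robot, y to its left, z up, the work surface at z = 0. Lengths are in mm, angles in rad, forces in N, time in s.
With the tool pointing down it reaches from about 300 to 775 mm from the base axis. Payload 14.6 kg.
Tool frame: the origin (TCP) lies at the very end of the fingers, on their centre line; the grasp point (between the pads) lies 19 mm behind it; z points along the fingers, y is the line along which they close (so a half turn about z gives the same grasp; the last joint's range is limited). The gripper opens to 94 mm and grips with 3 to 60 N. Pads are 16 mm wide; open, the fingers measure 119 mm over their backs; the gripper's body (75 mm by 177 mm) begins 78 mm behind the grasp point.
Start: joints at [-1.293, 0.3, 1.521, -0, 1.321, -0.067], TCP at [185.897, -517.621, 205.446] pointing down, gripper open.
Joint ranges: [-3.03, 3.03], [-0.79, 2.21], [0.23, 2.52], [-1.04, 4.18], [0, 3.07], [-2.55, 2.55]. Speed limits (rad/s): [2.22, 2.22, 2.57, 3.14, 3.14, 3.14].

### API

Orientations are given as [roll, pitch, yaw] about the fixed x, y, z axes, in that order (R = Rz(yaw) Ry(pitch) Rx(roll)).
In Python, from cell import read_state, viewer, manip, models gives the robot as it stands.
- The arm moves only by the tool carry_out, never from a script. Its argument "deltas" is a list of rows, each an object with "dp": the shift along the tool's x, y, z in mm, a list of three; "roll": the turn about the tool's z in degrees; "gripper": the opening, from -1 (shut) to 1 (fully open), so that 0 is half open. In form: [{"dp": [tx, ty, tz], "roll": roll, "gripper": gripper}, ...]. A call has 1 to 12 rows; each row is the pose to reach, as a shift and turn from the pose commanded when the call began, along the tool's axes at that moment; what a row does not reach only later rows make up. A row lasts 1/12 s, in which the tool goes at most 41.7 mm and 7.16 degrees, less where a joint would pass 70% of its speed; a pose out of reach is approached as far as the arm can. A call with a gripper value outside its range is refused whole. The fingers move at their own pace and stop on an object; "newtons" is the grip in N (left out, the last holds). Time passes only in rows, so rows that repeat a pose let the fingers close. It gives the time, the measured TCP pose, the force, the opening and the grip force at its end, in the units of the state.
- read_state(): the state, without advancing time (a new reading comes with each control period).
- viewer.camera(name): name is "side" or "top"; returns the picture (384x512x3 uint8, red, green, blue); there is no depth.
- viewer.camera_params(name): a dict with "fovy" (degrees; the focal length in pixels is half the picture's height over the tangent of half this angle, whatever the lens; pixels are square), "cx", "cy" (the principal point, pixels), "k1" (the pictures are not rectified: a ray, as slopes to the right and down, at radius r is drawn at 1 + k1 r^2 times it, then the intrinsics apply), "eye" and "attitude" of the camera in the world. Camera axes: x right, y up, looking along -z (the intrinsics and any distortion apply to the point x, -y, -z); pixel columns grow to the right and rows downward; lengths in mm; the calibration is good to about 2 mm. A picture is of the moment at which its call begins. camera_params takes no time and is no camera call.
- manip.sign_off(): hands the job in; it is judged then, once.
Trained networks look in the newest picture that a camera, given by its name, has taken for a name from the list of things; names that differ only in an ending like _2 or _b are one class to them, and where a whole thing is asked for, a point or a joint stands for the part that bears it (a point fixed in the world has none). Each returns a list of dicts, best first, with "p" (0 to 1); they miss things now and then, are a little off and sometimes report something else, mostly with a low value. They report only what shows in the picture. A call takes as long as a camera call.
- models.cut_out(camera, label): "region" (384x512 bool, what is visible of it) and "box" ([left, top, right, bottom] in pixels, round what is visible of it).
The state is a dict: "clock": time; "joints": joint angles; "qd": joint speeds; "effort": joint torques, N m; "eef_pos": TCP position; "eef_rot": TCP orientation; "wrist_force": force on the tool from outside, world axes, zero at the start; "moment": the same for the moment, N m; "finger_gap": finger opening in mm; "finger_force": force on a finger pad.
Only numpy, scipy, OpenCV 4.12 (cv2) and the standard library are available. Lean on these libraries where they do the work, as an engineer would, in place of code of your own. Each camera call takes 0.05 s, during which the arm holds its last target. There are 200 camera calls.

### The job

Stand the blue-capped and the red-capped sample tubes in the shuttle pockets marked with their colours, each fully down in its pocket. Then pull up the yellow lock knob, slide the shuttle along to the next hole (one hole only) and let the pin drop fully home in it, and finish while still gripping the knob, holding the pin engaged. Leave the grey-capped tube and everything else on the bench where it is.

Things in the scene. Friction and masses are not known exactly. Their poses are not given: they have to be found in the camera images.
- tube_blue_mid (a point): centre of the blue-capped standing sample tube, 90 mm tall, 45 g or so: clear body 26 mm in diameter and 66 mm tall, under a blue cap 30 mm in diameter and 24 mm tall; this point is on its axis, 45 mm above its flat underside; z runs up the tube
- tube_blue_cap (a point): centre of the cap of the blue-capped tube, on its axis, 78 mm above its underside and 12 mm below its top: a good place to grip (30 mm wide)
- tube_red_mid (a point): centre of the red-capped standing sample tube, 90 mm tall, 45 g or so: clear body 26 mm in diameter and 66 mm tall, under a red cap 30 mm in diameter and 24 mm tall; this point is on its axis, 45 mm above its flat underside; z runs up the tube
- tube_red_cap (a point): centre of the cap of the red-capped tube, on its axis, 78 mm above its underside and 12 mm below its top: a good place to grip (30 mm wide)
- tube_grey_mid (a point): centre of a grey-capped tube of the same size, a spare that is not part of the job; 45 mm above its underside
- pocket_blue (a point): centre of the mouth of the blue-marked pocket in the white shuttle (the pocket nearer the yellow knob, 85 mm from the knob axis; blue patches beside it on the top and front). Bore 30 mm wide, chamfered, 35 mm deep; its mouth is 71 mm above the table. In a seated tube the centre point is 10 mm and the cap centre 43 mm above this point. y: along the slide towards the knob, the way to move; x: across, away from the marked front; z up
- pocket_red (a point): centre of the mouth of the red-marked pocket in the white shuttle (the pocket farther from the yellow knob, 135 mm from the knob axis; red patches beside it on the top and front). Bore 30 mm wide, chamfered, 35 mm deep; its mouth is 71 mm above the table. In a seated tube the centre point is 10 mm and the cap centre 43 mm above this point. y: along the slide towards the knob, the way to move; x: across, away from the marked front; z up
- bed: fixed aluminium bed (130 x 360 mm) with a steel index bar, on which the white shuttle (70 mm wide, 200 mm long) slides towards bed +y; origin at the centre of its underside. A white reader head, 85 mm tall, stands beside the pockets on the bed's +x side, its face 85 mm from the line of pockets and knob
- knob_grip (a point): middle of the yellow lock knob of the spring plunger on the shuttle: upright cylinder 26 mm in diameter, 30 mm tall (15 mm above and below this point) on a 12 mm stem, 83 mm above the table when the pin is home; below it a boss reaches 56 mm above the table. Axes as for the pockets
- lock (a joint): height of the plunger, m: 0 = pin fully home in a hole, 0.010 = its tip rides on top of the index bar and the shuttle can slide, 0.016 = end of travel. A spring pulls it down with 3 N at 0 and 5.4 N at 0.016; let go over a hole it drops home. Round tip, about 1.5 mm of play either way in a hole
- shuttle (a joint): position of the shuttle along its y, m: 0 = the hole it starts in, 0.050 = the next hole, 0.100 = the one after. Locked unless the pin is lifted; sliding drag about 2 N, stays where it is left
- next_hole (a point): mouth of the next hole of the index bar, an 11 mm opening in the bar's top, 24 mm above the table, fixed to the bed: the knob's axis must come to stand over it, 50 mm along the shuttle's y from where it starts
- vial_a: small glass vial with a black cap, 24 mm in diameter, 42 mm tall; origin at the centre of its underside; a bystander to be left alone
- vial_b: another such vial; origin at the centre of its underside; a bystander to be left alone
- cup: open clear plastic cup, 72 mm across, 55 mm tall; origin at the centre of its underside; a bystander to be left alone
- lid_red: red lid lying flat, 72 mm across, 9 mm thick; origin at the centre of its underside; a bystander to be left alone
- calibration_block: steel calibration block, 40 x 60 x 20 mm, 350 g; origin at the centre of its underside; a bystander to be left alone

How it is judged:
By the outcome, as a careful person would: the job done as asked, in the order asked, and still so for the second after the job is handed in, while the arm keeps its last pose, push and grip.
It also fails if it takes over 72 s, if anything falls off the work surface, if the arm or the gripper's body presses on something with over 40 N, if the wrist force passes 120 N, or if a joint passes its speed limit or range.

## Working session

There is one attempt and no reset: what is moved stays moved. The work goes in short steps, Python scripts to look and compute and a tool call to move; the robot and the scene stay as the last step left them, time stands still between calls to the robot, and variables do not carry over. Pictures are saved under pics/ and viewed, at most 10 in all, crops included, and the job is handed in when it is done.

Besides the shell and the picture viewer there is one more tool, called after "Emit:" by a JSON object that holds its "fn" and its "kwargs", one argument or row to a line. carry_out: Moves the arm, as the interface text tells. Its arguments: {"type":"object","properties":{"deltas":{"type":"array"},"newtons":{"type":"number"}},"required":["deltas"]}

```bash
mkdir -p pics; ls
cat > h.py <<'E'
import numpy as np, cv2
from cell import read_state, viewer, manip, models
from scipy.spatial.transform import Rotation as R
def shot(c,name):
    im=np.asarray(viewer.camera(c)); cv2.imwrite(f'pics/{name}.png',im[:,:,::-1]); return im
def cam(c):
    p=viewer.camera_params(c); f=192/np.tan(np.radians(p['fovy'])/2)
    return p,f
def att(p):
    a=np.array(p['attitude'],float)
    return a if a.shape==(3,3) else R.from_euler('xyz',a).as_matrix()
def proj(c,X):
    p,f=cam(c); q=(np.atleast_2d(X)-np.array(p['eye']))@att(p)
    s=np.c_[q[:,0],-q[:,1]]/-q[:,2:3]; s=s*(1+p['k1']*(s**2).sum(1,keepdims=True))
    return s*f+[p['cx'],p['cy']]
def ray(c,uv):
    p,f=cam(c); d=(np.atleast_2d(uv).astype(float)-[p['cx'],p['cy']])/f; s=d.copy()
    for _ in range(20): s=d/(1+p['k1']*(s**2).sum(1,keepdims=True))
    v=np.c_[s[:,0],-s[:,1],-np.ones(len(s))]@att(p).T
    return np.array(p['eye']),v/np.linalg.norm(v,axis=1,keepdims=True)
def onz(c,uv,z):
    e,v=ray(c,uv); return e+v*((z-e[2])/v[:,2:3])
E
python3 - <<'E'
from h import *
for c in('side','top'):
    print(viewer.camera_params(c)); shot(c,c+'0')
    for l in ['tube_blue_cap','tube_red_cap','tube_grey_mid','knob_grip','pocket_blue','bed','shuttle']:
        for d in models.cut_out(c,l)[:2]:
            r=d['region'];ys,xs=np.nonzero(r); print(c,l,round(d['p'],2),d['box'],xs.mean().round(1),ys.mean().round(1),r.sum())
print(read_state())
E
```

```text
pics
{'fovy': 57.46049762361942, 'cx': 253.434150234341, 'cy': 185.38992912147282, 'k1': -0.005869825308140374, 'eye': array([ 523.0627397 , -746.59615753,  567.41514304]), 'attitude': array([ 9.39954036e-01,  4.23617670e-04, -2.69569206e-03])}
side tube_blue_cap 0.98 [229.6, 259.8, 243.6, 306.2] 234.8 281.2 648
side tube_red_cap 0.61 [221.2, 215.5, 235.0, 255.6] 229.6 234.9 496
side tube_grey_mid 0.95 [277.7, 224.8, 299.7, 264.7] 286.0 242.2 488
side tube_grey_mid 0.29 [249.5, 139.6, 261.0, 154.9] 257.1 144.8 120
side knob_grip 0.51 [343.5, 218.8, 354.5, 239.7] 348.4 230.6 209
side knob_grip 0.45 [223.2, 260.5, 244.9, 304.8] 234.9 280.8 649
side pocket_blue 0.95 [243.8, 136.6, 279.5, 200.5] 260.5 172.2 1512
side bed 0.98 [235.3, 133.6, 318.9, 214.6] 267.5 174.2 4531
side shuttle 0.71 [244.5, 136.0, 278.6, 200.3] 260.2 171.7 1425
{'fovy': 43.478141904906764, 'cx': 258.2144576218105, 'cy': 195.28361326155414, 'k1': 0.023404285147885947, 'eye': array([ 294.72159777, -111.37598467, 1238.64719802]), 'attitude': array([ 2.21078558e-01,  2.66101755e-04, -1.44557060e+00])}
top tube_blue_cap
[... 648 characters left out ...]
ck': 0.8, 'joints': array([-1.29259233e+00,  2.99922626e-01,  1.52101416e+00,  5.68657653e-07,
        1.32067882e+00, -6.66215550e-02]), 'qd': array([-2.08013131e-03,  2.66008370e-04,  4.25956043e-05,  2.51833621e-04,
        1.76148969e-03,  1.85341658e-04]), 'effort': array([ 4.80788105e-03, -5.31625056e+01, -3.52901852e+01,  7.11703068e-02,
        2.14565999e-02, -2.61352949e-05]), 'eef_pos': array([ 185.9012464 , -517.618901  ,  205.42716967]), 'eef_rot': array([-3.14156979e+00, -2.07757947e-06,  3.44825410e-01]), 'wrist_force': array([ 0.11052604,  1.27153615, -0.4288554 ]), 'moment': array([ 0.0581187 ,  0.03602849, -0.00313063]), 'finger_force': 0.0, 'finger_gap': 94.05022799723314}
```

Run:
```python
import cv2
a=cv2.imread('pics/side0.png')[110:320,170:400]; cv2.imwrite('pics/s1.png',cv2.resize(a,None,fx=2.8,fy=2.8,interpolation=3))
a=cv2.imread('pics/top0.png')[110:290,100:390]; cv2.imwrite('pics/t1.png',cv2.resize(a,None,fx=2.75,fy=2.75,interpolation=3))
```

```text
(no output)
```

View pics/s1.png

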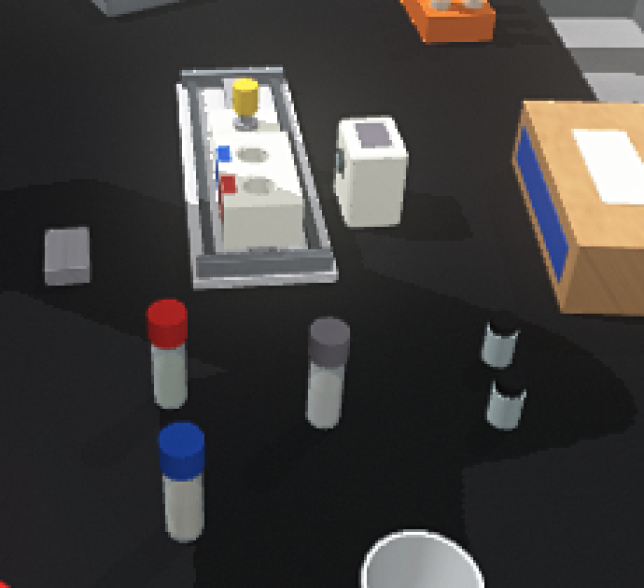

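View pics/t1.png

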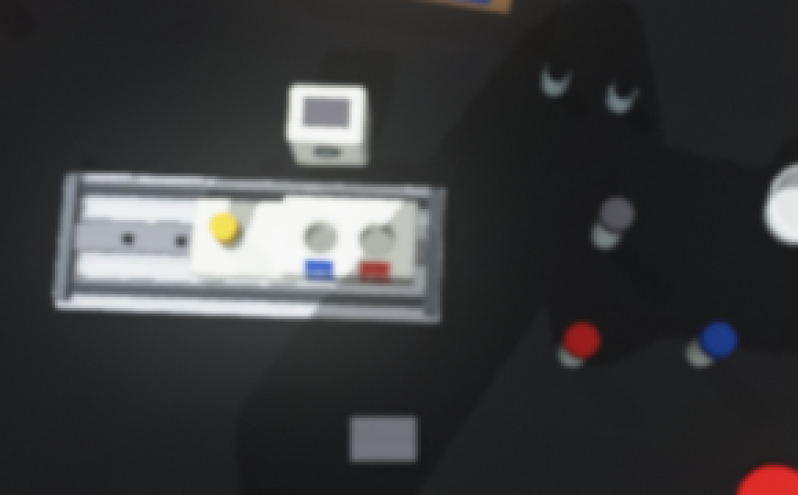

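```bash
cat >> h.py <<'E'
from scipy.optimize import least_squares
def mask(im,col):
    h=cv2.cvtColor(im,cv2.COLOR_RGB2HSV); H,S,V=[h[...,i].astype(int) for i in range(3)]
    if col=='blue': m=(H>105)&(H<130)&(S>140)&(V>60)
    if col=='red': m=((H<8)|(H>172))&(S>150)&(V>60)
    if col=='yellow': m=(H>18)&(H<36)&(S>120)&(V>80)
    return m.astype(np.uint8)
def blobs(im,col,amin=20):
    n,l,s,c=cv2.connectedComponentsWithStats(mask(im,col))
    return [(c[i].round(2),s[i].tolist()) for i in range(1,n) if s[i,4]>=amin]
T=np.linspace(0,2*np.pi,48,endpoint=False)
def cyl(c,x,y,z0,z1,r):
    P=np.array([[x+r*np.cos(t),y+r*np.sin(t),z] for z in(z0,z1) for t in T])
    h=cv2.convexHull(proj(c,P).astype(np.float32)); m=cv2.moments(h)
    return np.array([m['m10']/m['m00'],m['m01']/m['m00']])
def fitcyl(obs,z0,z1,r,x0=(400,-300)):
    "obs: {cam: uv}; fit x,y"
    f=lambda p:np.concatenate([cyl(c,p[0],p[1],z0,z1,r)-u for c,u in obs.items()])
    s=least_squares(f,x0); return s.x.round(2),s.fun.round(2)
E
python3 - <<'E'
from h import *
I={c:cv2.imread(f'pics/{c}0.png')[:,:,::-1].copy() for c in('side','top')}
for c in I:
    for col in('blue','red','yellow'):
        print(c,col,[(b[0].tolist(),b[1]) for b in blobs(I[c],col,15)])
    g=cv2.cvtColor(I[c],cv2.COLOR_RGB2GRAY)
    if c=='top': print(g[188:206,206:250:1])
    else: print(g[158:184,250:276])
E
```

```text
side blue [([328.13, 88.52], [313, 76, 33, 25, 362]), ([363.27, 182.6], [355, 156, 18, 54, 304]), ([249.57, 164.39], [248, 162, 4, 6, 23]), ([234.42, 270.43], [226, 260, 17, 22, 306])]
side red [([141.52, 72.39], [139, 65, 6, 15, 31]), ([251.24, 175.44], [249, 173, 5, 6, 25]), ([229.38, 224.95], [222, 217, 15, 18, 221]), ([156.84, 335.67], [135, 315, 44, 42, 1409])]
side yellow [([149.77, 71.66], [148, 65, 4, 15, 35]), ([257.12, 144.11], [253, 138, 9, 13, 107])]
[[253 253 253 254 254 255 255 255 255 255 255 255 255 255 254 254 254 254
  254 255 255 255 214  72 105 192]
 [253 253 253 253 253 253 253 254 254 254 253 254 253 253 253 253 253 253
  253 253 254 255 255  76  84 197]
 [255 254 254 253 253 253 254 253 253 254 253 253 253 253 253 253 253 253
  253 253 253 255 255 137  77 133]
 [255 255 255 254 254 254 254 249 251 250 251 252 251 253 253 253 253 253
  253 253 253 255 255 198  76 134]
 [141 123 255 255 255 245 229 238 245 238 241 241 242 255 255 254 253 253
  253 253 253 254 255 215  72 108]
 [102 117 250 255 243 220 186 206 170 172 171 169 175 215 241 255 254 253
  253 253 253 
[... 5533 characters left out ...]
2 226 221 219 222 228 235 241 245 246 247
  247 247 247 247 247 245 240 227 202 187 182 179 179 179 180 181 184 189
  194 196 196 196 196 196 195 187]
 [248 248 247 245 240 234 231 228 227 226 225 227 230 236 240 243 247 247
  247 247 247 247 246 242 232 213 195 188 183 181 180 180 182 184 188 192
  195 196 196 196 196 196 194 185]
 [248 248 247 242 227 197 184 185 189 191 192 194 200 209 219 233 244 247
  247 247 247 246 243 233 212 185 174 171 169 168 167 168 169 173 176 183
  191 195 196 196 196 196 193 183]
 [248 248 246 239 212 160 131 129 134 136 137 138 143 151 173 215 241 247
  247 247 247 245 237 219 184 149 134 131 131 131 130 132 135 138 146 163
  182 193 196 196 196 196 193 182]]
```

Run:
```python
from h import *
A=np.array
print('blue',fitcyl({'side':A([234.42,270.43]),'top':A([360.97,232.95])},66,90,15))
print('red',fitcyl({'side':A([229.38,224.95]),'top':A([311.31,233.0])},66,90,15))
for c,u,w in(('side',[234.42,270.43],[229.38,224.95]),('top',[360.97,232.95],[311.31,233.])):
    print(c,fitcyl({c:A(u)},66,90,15)[0],fitcyl({c:A(w)},66,90,15)[0])
k={'side':A([257.12,144.11]),'top':A([181.42,192.53])}
print('knob',fitcyl(k,68,98,13),[fitcyl({c:k[c]},68,98,13)[0] for c in k])
hb={'side':A([260.0,165.2]),'top':A([216.1,196.])}; hr={'side':A([262.4,175.9]),'top':A([236.3,196.8])}
for c in k: print(c,onz(c,hb[c],71),onz(c,hr[c],71))
def f(p):
    d=A([np.cos(p[2]),np.sin(p[2])]); r=[]
    for c in k:
        r+=list(cyl(c,p[0],p[1],68,98,13)-k[c])
        for h,L in((hb,85),(hr,135)): r+=list(proj(c,[*(p[:2]-d*L),71])[0]-h[c])
    return r
s=least_squares(f,[400,150,1.5]);d=A([np.cos(s.x[2]),np.sin(s.x[2])]);print(s.x,A(f(s.x)).round(1)); print('pb',s.x[:2]-85*d,'pr',s.x[:2]-135*d)
g=[d for c in['side'] for d in models.cut_out(c,'tube_grey_mid')]
for l in('tube_grey_mid',): 
    print(onz('side',[(277.7+299.7)/2,264],0), onz('top',[323.1,188],90))
```

```text
blue (array([ 490.46, -334.97]), array([ 0.11,  0.97, -0.96,  0.35]))
red (array([ 475.84, -216.43]), array([ 0.36,  0.83, -0.63,  0.14]))
side [ 490.18 -332.78] [ 474.96 -213.94]
top [ 465.87 -298.63] [ 477.03 -220.52]
knob (array([535.55, 109.96]), array([ 0.04,  0.39, -0.14, -0.03])) [array([534.55,  86.7 ]), array([535.49, 110.33])]
side [[542.05424902  22.28921582  71.        ]] [[547.1664591  -26.87809793  71.        ]]
top [[540.18853885  25.28414901  71.        ]] [[544.43480253 -24.77218308  71.        ]]
[535.35890928 109.59258673   1.64566433] [-0.   0.5 -0.1 -0.5 -0.7 -0.4  0.   0.1  0.3 -0.6  0.2 -0.4]
pb [541.71674583  24.83069722] pr [545.45664969 -25.02923779]
[[ 598.27052892 -250.06521443    0.        ]] [[ 588.84891829 -234.40779821   90.        ]]
```

Emit:
{"fn": "carry_out", "kwargs": {
  "deltas": [
    {"dp": [348, -69, 20], "roll": -74.5, "gripper": 0.3},
    {"dp": [348, -69, 20], "roll": -74.5, "gripper": 0.3},
    {"dp": [348, -69, 20], "roll": -74.5, "gripper": 0.3},
    {"dp": [348, -69, 20], "roll": -74.5, "gripper": 0.3},
    {"dp": [348, -69, 20], "roll": -74.5, "gripper": 0.3},
    {"dp": [348, -69, 20], "roll": -74.5, "gripper": 0.3},
    {"dp": [348, -69, 55], "roll": -74.5, "gripper": 0.3},
    {"dp": [348, -69, 55], "roll": -74.5, "gripper": 0.3},
    {"dp": [348, -69, 55], "roll": -74.5, "gripper": 0.3},
    {"dp": [348, -69, 55], "roll": -74.5, "gripper": 0.3},
    {"dp": [348, -69, 55], "roll": -74.5, "gripper": 0.3},
    {"dp": [348, -69, 55], "roll": -74.5, "gripper": 0.3}
  ],
  "newtons": 15
}}

```text
clock: 1.85
eef_pos: [490.4, -334.6, 150.1]
eef_rot: [-3.141, -0.0, 1.648]
wrist_force: [-0.6, -0.2, -0.7]
finger_gap: 61.1
finger_force: 0.0
```

```bash
sed -i 's/s=least_squares(f,x0);/s=least_squares(f,x0,diff_step=2e-3);/' h.py
python3 - <<'E'
from h import *
A=np.array
B={'side':A([234.42,270.43]),'top':A([360.97,232.95])};Rr={'side':A([229.38,224.95]),'top':A([311.31,233.0])};k={'side':A([257.12,144.11]),'top':A([181.42,192.53])}
for o,z in((B,(66,90,15)),(Rr,(66,90,15)),(k,(68,98,13))):
    print(fitcyl(o,*z),[fitcyl({c:o[c]},*z)[0] for c in o])
for c in('side','top'):
    for l in('cup','vial_a','lid_red'):
        for d in models.cut_out(c,l)[:2]: print(c,l,d['p'],d['box'],onz(c,[[(d['box'][0]+d['box'][2])/2,(d['box'][1]+d['box'][3])/2]],25).round(0))
s=read_state();print(s['clock'],s['eef_pos'],s['eef_rot'],s['joints'])
im=shot('side','side1')
cv2.imwrite('pics/s2.png',cv2.resize(im[150:330,150:380,::-1],None,fx=2.8,fy=2.8))
E
```

```text
(array([ 490.69, -334.85]), array([ 0.24,  0.92, -1.01,  0.25])) [array([ 490.18, -332.78]), array([ 491.62, -337.21])]
(array([ 475.6 , -216.37]), array([ 0.25,  0.81, -0.67,  0.23])) [array([ 474.96, -213.94]), array([ 476.37, -217.93])]
(array([535.5 , 110.03]), array([ 0.02,  0.38, -0.17, -0.01])) [array([535.48, 112.18]), array([535.51, 109.62])]
side cup 0.59 [298.6, 297.1, 345.1, 353.6] [[ 640. -407.   25.]]
side vial_a 0.74 [341.3, 241.2, 360.6, 264.7] [[ 727. -243.   25.]]
side vial_a 0.49 [341.2, 220.0, 356.5, 241.9] [[ 737. -177.   25.]]
side lid_red 0.75 [135.0, 316.0, 180.9, 357.6] [[ 366. -427.   25.]]
side lid_red 0.28 [342.4, 219.5, 358.1, 241.7] [[ 740. -176.   25.]]
top cup 0.92 [375.1, 169.1, 409.5, 200.0] [[ 637. -418.   25.]]
top cup 0.51 [118.8, 141.5, 261.8, 230.2] [[568. 101.  25.]]
top vial_a 0.43 [321.5, 138.0, 333.1, 148.3] [[ 728. -241.   25.]]
2.15 [ 489.92202795 -335.32020327  150.64895809] [3.14133399e+00 1.93522047e-04 1.64332032e+00] [-6.61905099e-01  4.43636696e-01  1.45557448e+00  3.13902583e-05
  1.24205981e+00 -7.34439251e-01]
```

View pics/s2.png

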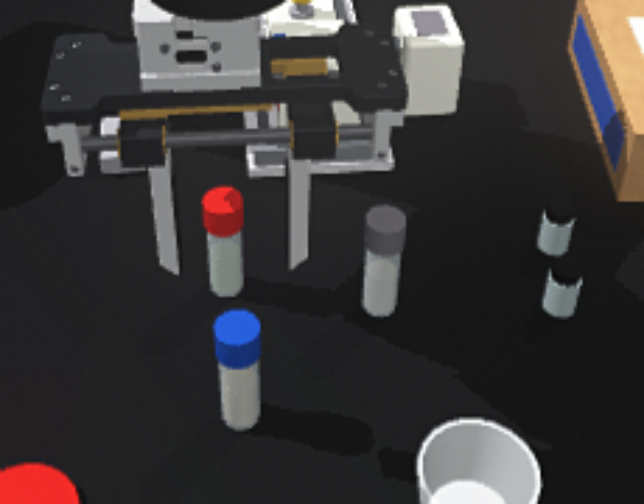

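Emit:
{"fn": "carry_out", "kwargs": {
  "deltas": [
    {"dp": [0, 0.4, 35], "roll": 0, "gripper": 0.3},
    {"dp": [0, 0.4, 65], "roll": 0, "gripper": 0.3},
    {"dp": [0, 0.4, 85], "roll": 0, "gripper": 0.3},
    {"dp": [0, 0.4, 91], "roll": 0, "gripper": 0.3},
    {"dp": [0, 0.4, 91], "roll": 0, "gripper": 0.3},
    {"dp": [0, 0.4, 91], "roll": 0, "gripper": -0.6},
    {"dp": [0, 0.4, 91], "roll": 0, "gripper": -0.6},
    {"dp": [0, 0.4, 91], "roll": 0, "gripper": -0.6},
    {"dp": [0, 0.4, 91], "roll": 0, "gripper": -0.6},
    {"dp": [0, 0.4, 91], "roll": 0, "gripper": -0.6},
    {"dp": [0, 0.4, 91], "roll": 0, "gripper": -0.6},
    {"dp": [0, 0.4, 91], "roll": 0, "gripper": -0.6}
  ],
  "newtons": 12
}}

```text
clock: 3.2
eef_pos: [490.7, -335.2, 60.0]
eef_rot: [3.141, 0.001, 1.645]
wrist_force: [-0.3, 0.9, 4.3]
finger_gap: 29.9
finger_force: 12.0
```

Emit:
{"fn": "carry_out", "kwargs": {
  "deltas": [
    {"dp": [0, 0, -40], "roll": 0, "gripper": -0.6},
    {"dp": [0, 0, -80], "roll": 0, "gripper": -0.6},
    {"dp": [0, 0, -115], "roll": 0, "gripper": -0.6},
    {"dp": [40, 9, -115], "roll": 0, "gripper": -0.6},
    {"dp": [80, 17.5, -115], "roll": 0, "gripper": -0.6},
    {"dp": [120, 26, -115], "roll": 0, "gripper": -0.6},
    {"dp": [160, 35, -115], "roll": 0, "gripper": -0.6},
    {"dp": [200, 44, -115], "roll": 0, "gripper": -0.6},
    {"dp": [240, 52, -115], "roll": 0, "gripper": -0.6},
    {"dp": [280, 61, -115], "roll": 0, "gripper": -0.6},
    {"dp": [320, 70, -115], "roll": 0, "gripper": -0.6},
    {"dp": [355, 77.5, -112], "roll": 0, "gripper": -0.6}
  ]
}}

```text
clock: 4.2
eef_pos: [541.5, 27.3, 172.0]
eef_rot: [3.141, -0.0, 1.646]
wrist_force: [-0.0, 0.1, -0.1]
finger_gap: 29.8
finger_force: 12.0
```

Emit:
{"fn": "carry_out", "kwargs": {
  "deltas": [
    {"dp": [0, 0, 10], "roll": 0, "gripper": -0.6},
    {"dp": [0, 0, 18], "roll": 0, "gripper": -0.6},
    {"dp": [0, 0, 18], "roll": 0, "gripper": -0.6}
  ]
}}

```text
clock: 4.45
eef_pos: [540.5, 24.4, 151.5]
eef_rot: [-3.138, -0.0, 1.645]
wrist_force: [0.2, -0.7, -0.3]
finger_gap: 29.6
finger_force: 12.0
```

Run:
```python
from h import *
I={c:shot(c,c+'2') for c in('side','top')}
s=read_state();print(s['clock'],s['eef_pos'],s['eef_rot'],s['wrist_force'])
for c in I: print(c,[(b[0].tolist(),b[1]) for b in blobs(I[c],'blue',8)], proj(c,s['eef_pos']-[0,0,-19]))
a=cv2.resize(I['side'][120:220,200:320,::-1],None,fx=5,fy=5,interpolation=3)
b=cv2.resize(I['top'][150:250,160:280,::-1],None,fx=3,fy=3,interpolation=3)
cv2.imwrite('pics/a2.png',a)
```

```text
4.55 [541.24768273  23.65880218 153.22157471] [-3.14073939e+00  5.64888068e-05  1.64368847e+00] [ 0.04004293 -0.91575022 -0.28896829]
side [([328.03, 88.48], [313, 76, 33, 26, 371]), ([260.37, 130.39], [255, 124, 12, 14, 147]), ([361.5, 179.55], [355, 156, 18, 54, 177]), ([249.48, 164.22], [247, 162, 5, 6, 23])] [[260.09965076 130.01411513]]
top [([4.94, 62.93], [0, 56, 12, 15, 144]), ([22.5, 62.9], [15, 57, 15, 13, 143]), ([40.45, 63.5], [33, 57, 15, 14, 143]), ([58.46, 63.86], [51, 58, 15, 13, 138]), ([76.37, 64.47], [70, 59, 13, 13, 131]), ([3.29, 79.23], [0, 72, 9, 15, 102]), ([20.44, 79.58], [15, 74, 12, 12, 113]), ([38.54, 80.09], [33, 75, 12, 11, 105]), ([56.68, 80.56], [51, 75, 12, 12, 102]), ([74.57, 80.98], [69, 76, 12, 11, 102]), ([220.47, 98.62], [206, 95, 31, 8, 108])] [[213.07066442 185.96391875]]
```

View pics/a2.png

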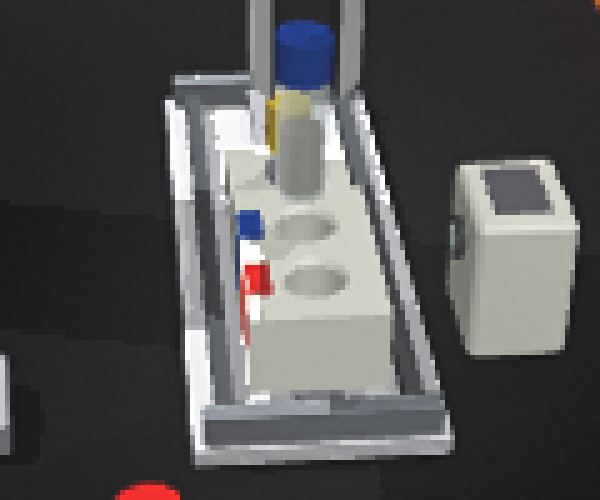

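Emit:
{"fn": "carry_out", "kwargs": {
  "deltas": [
    {"dp": [0, 0, 12], "roll": 0, "gripper": -0.6},
    {"dp": [0, 0, 17], "roll": 0, "gripper": -0.6},
    {"dp": [0, 0, 20], "roll": 0, "gripper": -0.6},
    {"dp": [0, 0, 23], "roll": 0, "gripper": -0.6},
    {"dp": [0, 0, 26], "roll": 0, "gripper": -0.6},
    {"dp": [0, 0, 29], "roll": 0, "gripper": -0.6},
    {"dp": [0, 0, 29], "roll": 0, "gripper": -0.6}
  ]
}}

```text
clock: 5.13
eef_pos: [541.3, 24.7, 124.0]
eef_rot: [-3.141, -0.0, 1.645]
wrist_force: [-0.6, -0.1, -0.6]
finger_gap: 30.1
finger_force: 12.0
```

Emit:
{"fn": "carry_out", "kwargs": {
  "deltas": [
    {"dp": [0, 0, 5], "roll": 0, "gripper": -0.6},
    {"dp": [0, 0, 10], "roll": 0, "gripper": -0.6},
    {"dp": [0, 0, 15], "roll": 0, "gripper": -0.6},
    {"dp": [0, 0, 20], "roll": 0, "gripper": -0.6},
    {"dp": [0, 0, 24], "roll": 0, "gripper": -0.6},
    {"dp": [0, 0, 27], "roll": 0, "gripper": -0.6},
    {"dp": [0, 0, 27], "roll": 0, "gripper": -0.6}
  ]
}}

```text
clock: 5.72
eef_pos: [541.1, 24.8, 96.7]
eef_rot: [-3.141, -0.0, 1.645]
wrist_force: [0.6, 0.6, 0.0]
finger_gap: 29.6
finger_force: 12.0
```

Emit:
{"fn": "carry_out", "kwargs": {
  "deltas": [
    {"dp": [0, 0, 1], "roll": 0, "gripper": -0.6},
    {"dp": [0, 0, 1.5], "roll": 0, "gripper": -0.6},
    {"dp": [0, 0, 1.5], "roll": 0, "gripper": -0.6}
  ]
}}

```text
clock: 5.97
eef_pos: [541.6, 24.8, 96.1]
eef_rot: [3.141, 0.0, 1.645]
wrist_force: [0.1, 0.6, -1.3]
finger_gap: 29.8
finger_force: 12.0
```

Emit:
{"fn": "carry_out", "kwargs": {
  "deltas": [
    {"dp": [0, 0, 0], "roll": 0, "gripper": 0.1},
    {"dp": [0, 0, 0], "roll": 0, "gripper": 0.1},
    {"dp": [0, 0, 0], "roll": 0, "gripper": 0.1},
    {"dp": [0, 0, 0], "roll": 0, "gripper": 0.1},
    {"dp": [0, 0, -25], "roll": 0, "gripper": 0.1},
    {"dp": [0, 0, -60], "roll": 0, "gripper": 0.1},
    {"dp": [0, 0, -75], "roll": 0, "gripper": 0.1},
    {"dp": [0, 0, -75], "roll": 0, "gripper": 0.1}
  ]
}}

```text
clock: 6.63
eef_pos: [542.9, 24.7, 174.8]
eef_rot: [3.136, 0.001, 1.645]
wrist_force: [-0.2, 0.8, -0.2]
finger_gap: 51.8
finger_force: 0.0
```

Emit:
{"fn": "carry_out", "kwargs": {
  "deltas": [
    {"dp": [-39, -14, 0], "roll": 0, "gripper": 0.3},
    {"dp": [-78, -28, 0], "roll": 0, "gripper": 0.3},
    {"dp": [-117, -42, 0], "roll": 0, "gripper": 0.3},
    {"dp": [-156, -55, 0], "roll": 0, "gripper": 0.3},
    {"dp": [-195, -69, 0], "roll": 0, "gripper": 0.3},
    {"dp": [-220, -78, 0], "roll": 0, "gripper": 0.3},
    {"dp": [-235.5, -83.3, 0], "roll": 0, "gripper": 0.3},
    {"dp": [-235.5, -83.3, 0], "roll": 0, "gripper": 0.3},
    {"dp": [-235.5, -83.3, 0], "roll": 0, "gripper": 0.3}
  ]
}}

```text
clock: 7.38
eef_pos: [475.4, -216.4, 170.1]
eef_rot: [-3.141, -0.001, 1.643]
wrist_force: [0.3, 0.3, -0.1]
finger_gap: 61.5
finger_force: 0.0
```

Run:
```python
from h import *
I={c:shot(c,c+'3') for c in('side','top')}
s=read_state();print(s['clock'],s['eef_pos'],s['eef_rot'])
for c in I: print(c,[(b[0].tolist(),b[1]) for k in('blue','red') for b in blobs(I[c],k,12) if 150<b[0][1]<260])
a=cv2.resize(I['side'][110:250,190:310,::-1],None,fx=4,fy=4,interpolation=3)
cv2.imwrite('pics/a3.png',a)
b=cv2.resize(I['top'][160:220,160:260,::-1],None,fx=6,fy=6,interpolation=3)
cv2.imwrite('pics/b3.png',b)
o={'top':[b for b in blobs(I['top'],'blue',60) if 180<b[0][1]<215 and b[0][0]>190][0][0]}
print(o,fitcyl(o,102,126,15))
```

```text
7.4833 [ 475.98545022 -215.35023776  170.48690967] [-3.14111042e+00 -5.10988076e-04  1.64571612e+00]
side [([260.9, 151.33], [255, 146, 11, 11, 84]), ([363.27, 182.6], [355, 156, 18, 54, 304]), ([252.5, 175.5], [252, 173, 2, 6, 12]), ([229.16, 224.84], [222, 216, 15, 18, 229])]
top [([215.0, 191.5], [211, 187, 9, 10, 76]), ([215.5, 206.5], [212, 206, 8, 2, 16]), ([235.5, 207.09], [232, 206, 8, 3, 22])]
{'top': array([215. , 191.5])} (array([541.61,  24.35]), array([0., 0.]))
```

View pics/a3.png

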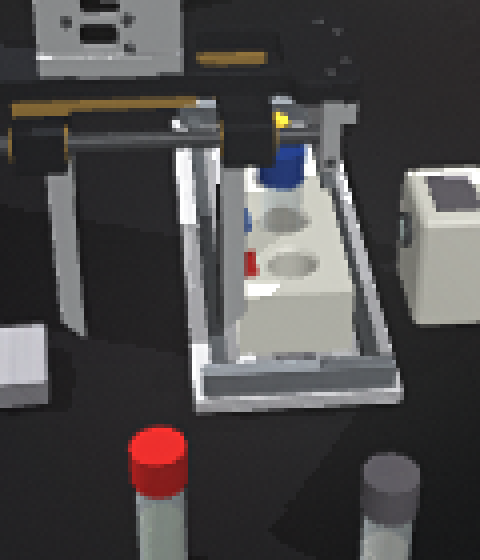

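Emit:
{"fn": "carry_out", "kwargs": {
  "deltas": [
    {"dp": [-0.5, 0, 40], "roll": 0, "gripper": 0.3},
    {"dp": [-0.5, 0, 75], "roll": 0, "gripper": 0.3},
    {"dp": [-0.5, 0, 100], "roll": 0, "gripper": 0.3},
    {"dp": [-0.5, 0, 111], "roll": 0, "gripper": 0.3},
    {"dp": [-0.5, 0, 111], "roll": 0, "gripper": 0.3},
    {"dp": [-0.5, 0, 111], "roll": 0, "gripper": -0.6},
    {"dp": [-0.5, 0, 111], "roll": 0, "gripper": -0.6},
    {"dp": [-0.5, 0, 111], "roll": 0, "gripper": -0.6},
    {"dp": [-0.5, 0, 111], "roll": 0, "gripper": -0.6},
    {"dp": [-0.5, 0, 111], "roll": 0, "gripper": -0.6},
    {"dp": [-0.5, 0, 111], "roll": 0, "gripper": -0.6},
    {"dp": [-0.5, 0, 111], "roll": 0, "gripper": -0.6}
  ]
}}

```text
clock: 8.48
eef_pos: [476.2, -217.0, 60.6]
eef_rot: [3.141, 0.001, 1.645]
wrist_force: [-0.6, -0.2, 6.0]
finger_gap: 29.4
finger_force: 12.0
```

Emit:
{"fn": "carry_out", "kwargs": {
  "deltas": [
    {"dp": [0, 0, -40], "roll": 0, "gripper": -0.6},
    {"dp": [0, 0, -80], "roll": 0, "gripper": -0.6},
    {"dp": [0, 0, -110], "roll": 0, "gripper": -0.6},
    {"dp": [35, 16, -110], "roll": 0, "gripper": -0.6},
    {"dp": [70, 31, -110], "roll": 0, "gripper": -0.6},
    {"dp": [105, 47, -110], "roll": 0, "gripper": -0.6},
    {"dp": [140, 63, -110], "roll": 0, "gripper": -0.6},
    {"dp": [170, 76, -105], "roll": 0, "gripper": -0.6},
    {"dp": [182, 82, -100], "roll": 0, "gripper": -0.6},
    {"dp": [185.7, 83.5, -95], "roll": 0, "gripper": -0.6},
    {"dp": [185.7, 83.5, -95], "roll": 0, "gripper": -0.6},
    {"dp": [185.7, 83.5, -95], "roll": 0, "gripper": -0.6}
  ]
}}

```text
clock: 9.48
eef_pos: [544.9, -26.5, 154.6]
eef_rot: [-3.141, 0.0, 1.644]
wrist_force: [-0.4, 0.2, 0.1]
finger_gap: 30.0
finger_force: 12.0
```

Run:
```python
from h import *
I=shot('side','side4')
s=read_state();print(s['clock'],s['eef_pos'],s['eef_rot'])
for k in('blue','red'): print([(b[0].tolist(),b[1]) for b in blobs(I,k,12) if 110<b[0][1]<260], proj('side',s['eef_pos']+[0,0,19]))
cv2.imwrite('pics/a4.png',cv2.resize(I[110:220,200:320,::-1],None,fx=5,fy=5,interpolation=3))
```

```text
9.5333 [545.06623789 -26.75311391 154.93603575] [-3.14124665e+00  1.33419274e-04  1.64376253e+00]
[([360.33, 174.43], [355, 156, 12, 39, 190]), ([249.46, 164.33], [247, 162, 5, 6, 24]), ([367.75, 203.0], [365, 196, 6, 14, 20])] [[262.1440473  139.37461255]]
[([262.41, 139.38], [257, 133, 12, 14, 157]), ([251.24, 175.44], [249, 173, 5, 6, 25])] [[262.1440473  139.37461255]]
```

View pics/a4.png

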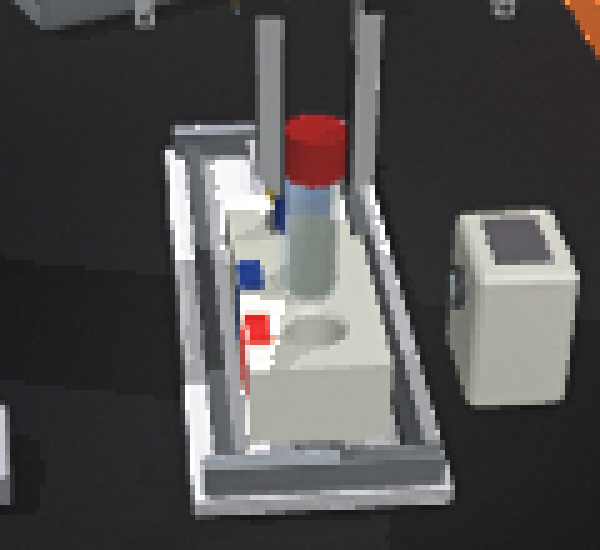

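Emit:
{"fn": "carry_out", "kwargs": {
  "deltas": [
    {"dp": [1, 0, 10], "roll": 0, "gripper": -0.6},
    {"dp": [1, 0, 17], "roll": 0, "gripper": -0.6},
    {"dp": [1, 0, 20], "roll": 0, "gripper": -0.6},
    {"dp": [1, 0, 23], "roll": 0, "gripper": -0.6},
    {"dp": [1, 0, 26], "roll": 0, "gripper": -0.6},
    {"dp": [1, 0, 29], "roll": 0, "gripper": -0.6},
    {"dp": [1, 0, 31], "roll": 0, "gripper": -0.6},
    {"dp": [1, 0, 31], "roll": 0, "gripper": -0.6}
  ]
}}

```text
clock: 10.2
eef_pos: [545.3, -24.4, 123.6]
eef_rot: [-3.141, -0.0, 1.645]
wrist_force: [1.2, -0.5, -1.9]
finger_gap: 29.5
finger_force: 12.0
```

Emit:
{"fn": "carry_out", "kwargs": {
  "deltas": [
    {"dp": [-0.3, 0, 5], "roll": 0, "gripper": -0.6},
    {"dp": [-0.3, 0, 10], "roll": 0, "gripper": -0.6},
    {"dp": [-0.3, 0, 15], "roll": 0, "gripper": -0.6},
    {"dp": [-0.3, 0, 20], "roll": 0, "gripper": -0.6},
    {"dp": [-0.3, 0, 24], "roll": 0, "gripper": -0.6},
    {"dp": [-0.3, 0, 26], "roll": 0, "gripper": -0.6},
    {"dp": [-0.3, 0, 27.5], "roll": 0, "gripper": -0.6},
    {"dp": [-0.3, 0, 27.5], "roll": 0, "gripper": -0.6}
  ]
}}

```text
clock: 10.87
eef_pos: [545.2, -24.7, 96.6]
eef_rot: [-3.141, 0.0, 1.645]
wrist_force: [-1.0, 0.0, 1.3]
finger_gap: 29.8
finger_force: 12.0
```

Emit:
{"fn": "carry_out", "kwargs": {
  "deltas": [
    {"dp": [0, 0, 1], "roll": 0, "gripper": -0.6},
    {"dp": [0, 0, 1], "roll": 0, "gripper": -0.6},
    {"dp": [0, 0, 1], "roll": 0, "gripper": 0.1},
    {"dp": [0, 0, 1], "roll": 0, "gripper": 0.1},
    {"dp": [0, 0, 1], "roll": 0, "gripper": 0.1},
    {"dp": [0, 0, 1], "roll": 0, "gripper": 0.1},
    {"dp": [0, 0, -25], "roll": 0, "gripper": 0.1},
    {"dp": [0, 0, -55], "roll": 0, "gripper": 0.1},
    {"dp": [0, 0, -75], "roll": 0, "gripper": 0.1},
    {"dp": [0, 0, -75], "roll": 0, "gripper": 0.1}
  ]
}}

```text
clock: 11.7
eef_pos: [546.8, -24.9, 175.6]
eef_rot: [3.136, 0.001, 1.645]
wrist_force: [0.2, -0.3, 0.5]
finger_gap: 51.7
finger_force: 0.0
```

Emit:
{"fn": "carry_out", "kwargs": {
  "deltas": [
    {"dp": [35, 0, 0], "roll": 0, "gripper": 0.0},
    {"dp": [75, 0, 0], "roll": 0, "gripper": 0.0},
    {"dp": [110, 0, 0], "roll": 0, "gripper": 0.0},
    {"dp": [135, 0, 0], "roll": 0, "gripper": 0.0},
    {"dp": [135, 0, 0], "roll": 0, "gripper": 0.0},
    {"dp": [135, 0, 0], "roll": 0, "gripper": 0.0}
  ]
}}

```text
clock: 12.2
eef_pos: [534.9, 110.8, 170.7]
eef_rot: [-3.141, 0.0, 1.647]
wrist_force: [-0.2, -0.0, 0.0]
finger_gap: 47.2
finger_force: 0.0
```

Run:
```python
from h import *
I={c:shot(c,c+'5') for c in('side','top')}
s=read_state();print(s['clock'],s['eef_pos'],s['eef_rot'])
for c in I:
  for k in('blue','red','yellow'): print(c,k,[(b[0].tolist(),b[1]) for b in blobs(I[c],k,12) if 110<b[0][1]<260])
print(cyl('side',541.4,24.7,102,126,15),cyl('top',541.4,24.7,102,126,15),cyl('side',545.1,-25.1,102,126,15),cyl('top',545.1,-25.1,102,126,15))
a=cv2.resize(I['side'][110:210,210:310,::-1],(500,500),interpolation=3)
cv2.imwrite('pics/a5.png',a)
```

```text
12.3 [535.21243698 109.2624659  170.9143187 ] [-3.14082501e+00  2.11861875e-04  1.64475944e+00]
side blue [([259.78, 148.69], [255, 144, 11, 11, 96]), ([356.0, 165.29], [355, 159, 4, 15, 21]), ([249.46, 164.33], [247, 162, 5, 6, 24]), ([359.86, 181.5], [358, 175, 5, 14, 14]), ([368.37, 197.67], [363, 188, 10, 22, 90])]
side red [([261.87, 160.27], [256, 154, 12, 14, 142]), ([250.48, 176.18], [248, 173, 6, 10, 33])]
side yellow [([256.43, 141.89], [253, 138, 9, 12, 61])]
top blue [([214.88, 191.53], [210, 187, 10, 10, 78]), ([215.5, 206.5], [212, 206, 8, 2, 16])]
top red [([235.38, 192.68], [231, 188, 10, 11, 84]), ([235.61, 207.17], [232, 206, 8, 4, 23])]
top yellow [([183.54, 193.49], [181, 189, 6, 9, 35])]
[259.90550691 150.4627941 ] [214.84292961 191.56509781] [261.79160075 160.90964862] [235.65236645 192.59626938]
```

View pics/a5.png

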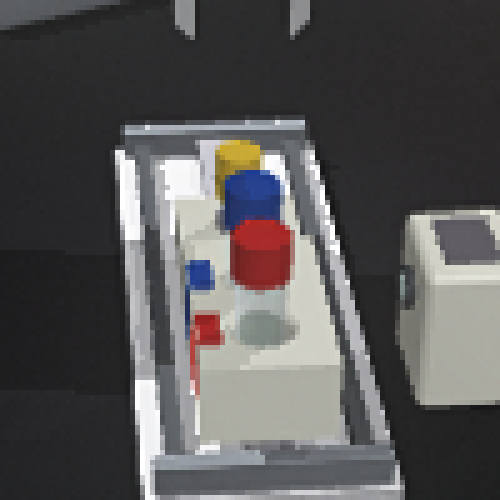

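Emit:
{"fn": "carry_out", "kwargs": {
  "deltas": [
    {"dp": [0, 0, 38], "roll": 0, "gripper": 0.0},
    {"dp": [0, 0, 75], "roll": 0, "gripper": 0.0},
    {"dp": [0, 0, 95], "roll": 0, "gripper": 0.0},
    {"dp": [0, 0, 105.5], "roll": 0, "gripper": 0.0},
    {"dp": [0, 0, 105.5], "roll": 0, "gripper": 0.0},
    {"dp": [0, 0, 105.5], "roll": 0, "gripper": -0.7},
    {"dp": [0, 0, 105.5], "roll": 0, "gripper": -0.7},
    {"dp": [0, 0, 105.5], "roll": 0, "gripper": -0.7},
    {"dp": [0, 0, 105.5], "roll": 0, "gripper": -0.7},
    {"dp": [0, 0, 105.5], "roll": 0, "gripper": -0.7},
    {"dp": [0, 0, 105.5], "roll": 0, "gripper": -0.7},
    {"dp": [0, 0, 105.5], "roll": 0, "gripper": -0.7}
  ],
  "newtons": 25
}}

```text
clock: 13.3
eef_pos: [535.1, 109.9, 67.3]
eef_rot: [3.142, 0.0, 1.645]
wrist_force: [-7.1, -1.2, 9.1]
finger_gap: 25.5
finger_force: 25.0
```

Emit:
{"fn": "carry_out", "kwargs": {
  "deltas": [
    {"dp": [0, -0.5, 0], "roll": 0, "gripper": -0.7},
    {"dp": [0, -0.5, 0], "roll": 0, "gripper": -0.7},
    {"dp": [0, -0.5, 0], "roll": 0, "gripper": -0.7}
  ]
}}

```text
clock: 13.55
eef_pos: [535.0, 109.9, 67.3]
eef_rot: [3.14, 0.0, 1.645]
wrist_force: [-4.1, -2.0, 8.1]
finger_gap: 25.5
finger_force: 25.0
```

Emit:
{"fn": "carry_out", "kwargs": {
  "deltas": [
    {"dp": [0, -0.3, -4], "roll": 0, "gripper": -0.7},
    {"dp": [0, -0.6, -8], "roll": 0, "gripper": -0.7},
    {"dp": [0, -0.6, -12], "roll": 0, "gripper": -0.7},
    {"dp": [0, -0.6, -16], "roll": 0, "gripper": -0.7},
    {"dp": [0, -0.6, -16], "roll": 0, "gripper": -0.7},
    {"dp": [0, -0.6, -16], "roll": 0, "gripper": -0.7},
    {"dp": [0, -0.6, -16], "roll": 0, "gripper": -0.7}
  ]
}}

```text
clock: 14.13
eef_pos: [534.7, 109.8, 82.1]
eef_rot: [3.14, 0.0, 1.645]
wrist_force: [7.5, -1.3, -6.1]
finger_gap: 25.4
finger_force: 25.0
```

Emit:
{"fn": "carry_out", "kwargs": {
  "deltas": [
    {"dp": [3, 0.3, 0], "roll": 0, "gripper": -0.7},
    {"dp": [8, 0.3, 0], "roll": 0, "gripper": -0.7},
    {"dp": [14, 0.3, 0], "roll": 0, "gripper": -0.7},
    {"dp": [20, 0.3, 0], "roll": 0, "gripper": -0.7},
    {"dp": [26, 0.3, 0], "roll": 0, "gripper": -0.7},
    {"dp": [32, 0.3, 0], "roll": 0, "gripper": -0.7},
    {"dp": [37, 0.3, 0], "roll": 0, "gripper": -0.7},
    {"dp": [41, 0.3, 0], "roll": 0, "gripper": -0.7},
    {"dp": [45, 0.3, 0], "roll": 0, "gripper": -0.7},
    {"dp": [48, 0.3, 0], "roll": 0, "gripper": -0.7},
    {"dp": [50, 0.3, 0], "roll": 0, "gripper": -0.7},
    {"dp": [50, 0.3, 0], "roll": 0, "gripper": -0.7}
  ]
}}

```text
clock: 15.13
eef_pos: [530.6, 160.2, 81.9]
eef_rot: [-3.141, -0.0, 1.645]
wrist_force: [2.0, 2.8, -5.9]
finger_gap: 25.5
finger_force: 25.0
```

Run:
```python
from h import *
I={c:shot(c,c+'6') for c in('side','top')}
s=read_state();print(s['clock'],s['eef_pos'],s['eef_rot'],s['wrist_force'],s['finger_gap'])
for c in I:
  for k in('blue','red','yellow'): print(c,k,[(b[0].tolist(),b[1]) for b in blobs(I[c],k,12) if 110<b[0][1]<260])
```

```text
15.2333 [530.60236999 160.06028216  81.88407261] [-3.14122646e+00 -6.23649876e-04  1.64513924e+00] [ 1.6827844   2.24336984 -6.12229367] 25.871910434494836
side blue [([257.62, 138.94], [253, 135, 11, 10, 86]), ([248.4, 154.6], [247, 153, 4, 4, 15]), ([366.19, 190.5], [361, 170, 12, 40, 190])]
side red [([259.87, 149.77], [255, 144, 11, 13, 127]), ([248.83, 165.77], [247, 162, 6, 13, 30])]
side yellow [([255.6, 129.76], [252, 125, 9, 12, 85])]
top blue [([193.91, 190.73], [189, 186, 11, 10, 82]), ([195.24, 205.47], [191, 205, 9, 2, 17])]
top red [([214.35, 191.82], [210, 187, 10, 11, 85]), ([214.58, 206.38], [211, 205, 9, 4, 24])]
top yellow []
```

Emit:
{"fn": "carry_out", "kwargs": {
  "deltas": [
    {"dp": [0, 0, 3], "roll": 0, "gripper": -0.7},
    {"dp": [0, 0, 6], "roll": 0, "gripper": -0.7},
    {"dp": [0, 0, 8], "roll": 0, "gripper": -0.7},
    {"dp": [0, 0, 10], "roll": 0, "gripper": -0.7},
    {"dp": [0, 0, 10], "roll": 0, "gripper": -0.7}
  ]
}}

```text
clock: 15.65
eef_pos: [530.7, 159.7, 71.5]
eef_rot: [-3.141, 0.0, 1.645]
wrist_force: [0.0, 1.6, -4.6]
finger_gap: 25.8
finger_force: 25.0
```

Emit:
{"fn": "carry_out", "kwargs": {
  "deltas": [
    {"dp": [0, 0, 2], "roll": 0, "gripper": -0.7},
    {"dp": [0, 0, 4], "roll": 0, "gripper": -0.7},
    {"dp": [0, 0, 5], "roll": 0, "gripper": -0.7},
    {"dp": [0, 0, 6], "roll": 0, "gripper": -0.7},
    {"dp": [0, 0, 6], "roll": 0, "gripper": -0.7},
    {"dp": [0, 0, 6], "roll": 0, "gripper": -0.7}
  ]
}}

```text
clock: 16.15
eef_pos: [530.9, 159.7, 67.3]
eef_rot: [3.141, -0.0, 1.645]
wrist_force: [-8.7, 0.6, 13.2]
finger_gap: 25.6
finger_force: 25.0
```

Run:
```python
from h import *
I={c:shot(c,c+'7') for c in('side','top')}
s=read_state();print(s['clock'],s['eef_pos'],s['wrist_force'],s['finger_gap'])
for c in I:
  for k in('blue','red','yellow'): print(c,k,[(b[0].tolist(),b[1]) for b in blobs(I[c],k,12) if 110<b[0][1]<260])
print(cyl('side',530.6,159.8,68,98,13),cyl('side',530.6,159.8,78,108,13))
a=cv2.resize(I['side'][100:280,200:370,::-1],None,fx=3.3,fy=3.3,interpolation=3)
cv2.imwrite('pics/a7.png',a)
```

```text
16.25 [530.88180113 159.74890284  67.27287624] [-7.89323096 -0.10084323 12.07572615] 25.280944213890628
side blue [([257.65, 138.99], [253, 135, 11, 10, 85]), ([248.4, 154.6], [247, 153, 4, 4, 15]), ([365.81, 189.45], [361, 169, 12, 41, 205])]
side red [([259.92, 149.84], [255, 144, 11, 13, 129]), ([248.77, 165.84], [247, 162, 5, 13, 31])]
side yellow [([255.41, 132.78], [252, 130, 9, 11, 49])]
top blue [([194.07, 190.77], [189, 186, 11, 11, 87]), ([195.5, 205.5], [192, 205, 8, 2, 16])]
top red [([214.41, 191.73], [210, 187, 10, 11, 83]), ([214.67, 206.43], [211, 205, 9, 4, 21])]
top yellow []
[255.25772448 136.0081402 ] [255.26686395 132.92572636]
```

View pics/a7.png

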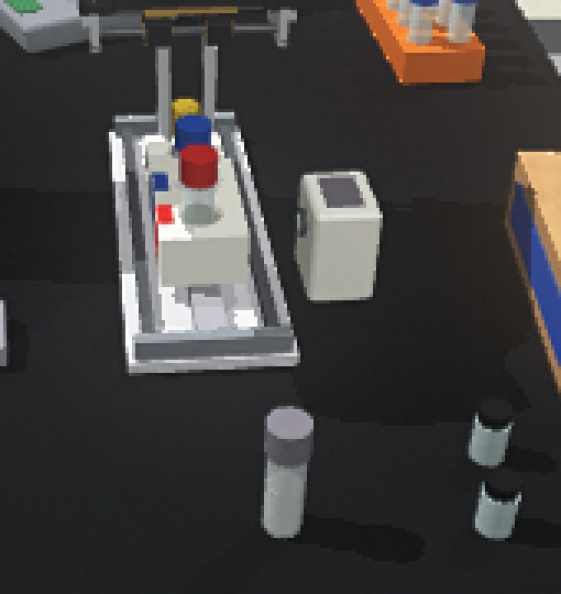

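```bash
python3 -c "
from h import *
print(manip.sign_off())"
```

```text
the job is handed in; nothing more can be done
None
```

The job is handed in. Both tubes are down in their marked pockets, the shuttle is one hole along (about 50 mm), and the pin is home with the knob still gripped. I left the grey-capped tube and everything else alone. The robot's clock read about 16 s of the 72 s allowed.

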